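Find the rocking corner of the mounting plate and shim it

ROBOT

A 6-joint arm with a two-finger parallel gripper is mounted at the origin on the work surface; the furniture and walls round the work are solid. World frame = base frame: x ahead of the robot, y to its left, z up, the work surface at z = 0. Lengths are in mm, angles in rad, forces in N, time in s.
With the tool pointing down it reaches from about 350 to 975 mm from the base axis. Payload 7.1 kg.
Tool frame: the origin (TCP) lies on the centre line of the jaws, within the pads' length; the fingertips stand 17 mm ahead of it and the grasp point (between the pads) lies 2 mm behind it; x points along the fingers, y is the direction in which the jaws open and shut, and the axes are right-handed (so a half turn about x gives the same grasp; the last joint's range is limited). The gripper opens to 88 mm and grips with 3 to 60 N. Pads are 20 mm wide; open, the fingers measure 115 mm over their backs; the gripper's body (75 mm by 178 mm) begins 61 mm behind the grasp point.
Start: joints at [1.143, 0.423, 1.63, -0, 1.089, -0.019], TCP at [248.41, 573.496, 239.675] pointing down, gripper open.
Joint ranges: [-3, 3], [-0.9, 2.11], [0.09, 2.58], [-1.31, 4.45], [0.11, 2.69], [-2.54, 2.54]. Speed limits (rad/s): [2.39, 2.39, 3.01, 3.14, 3.14, 3.14].

INTERFACE

Orientations are given as a unit quaternion [x, y, z, w].
In Python, from workcell import ctrl, optics gives the robot as it stands. The module is installed in compiled form; this text tells all that it offers.
- The arm moves only by the tool step_arm, never from a script. Its argument "plan" is a list that holds one entry, the list of rows, each a list of 5 numbers: the shift along the tool's x, y, z in cm, then the turn about the tool's x in degrees, then the opening, from -1 (shut) to 1 (fully open), so that 0 is half open. In form: [[[tx, ty, tz, twist, fingers], ...]]. A call has 1 to 10 rows; each row is the pose to reach, as a shift and turn from the pose measured when the call began, along the tool's axes at that moment; what a row does not reach only later rows make up. A row lasts 1/10 s, in which the tool goes at most 50 mm and 8.59 degrees, less where a joint would pass 70% of its speed; a pose out of reach is approached as far as the arm can. A call with a gripper value outside its range is refused whole. The fingers move at their own pace and stop on an object; "squeeze" is the grip in N (left out, the last holds). Time passes only in rows, so rows that repeat a pose let the fingers close. It gives the time, the measured TCP pose, the force and the opening at its end, in the units of the state.
- ctrl.get_obs(): the state, without advancing time (a new reading comes with each control period).
- optics.capture(name): name is "side" or "top"; returns (picture, depth): 400x640x3 uint8, red, green, blue; 400x640 float32, mm along the optical axis (not along the pixel's ray), 0 where there is no reading.
- optics.camera_params(name): a dict with "fx", "fy", "cx", "cy" (pixels), "k1" (the pictures are not rectified: a ray, as slopes to the right and down, at radius r is drawn at 1 + k1 r^2 times it, then the intrinsics apply), "world_to_cam" (4x4, takes a point from world to camera coordinates). Camera axes: x right, y down, z forward; pixel columns grow to the right and rows downward; lengths in mm; the calibration is good to about 2 mm. A picture is of the moment at which its call begins. camera_params takes no time and is no camera call.
- ctrl.sign_off(): hands the job in, once; it reports no verdict.
The state is a dict: "time_s": time; "qpos": joint angles; "joint_velocities": joint speeds; "tau": joint torques, N m; "position": TCP position; "tcp_rot": TCP orientation; "contact_force": force on the tool from outside, world axes, zero at the start; "torque": the same for the moment, N m; "grip_width": finger opening in mm.
Only numpy, scipy, OpenCV 4.12 (cv2) and the standard library are available. Lean on these libraries where they do the work, as an engineer would, in place of code of your own. Each camera call takes 0.05 s, during which the arm holds its last target.

TASK

The steel mounting plate for the packing scale rocks because one of its four hidden feet is short. With closed fingertips press down on the plate's corners one after another until you find the one that gives, and only then press the ribbed shim pad beside that corner down flat, leaving the other three shim pads up. Grasp and lift nothing, and leave the tape roll on the plate and the other things around where they are.

Things in the scene. Friction and masses are not known exactly. Their poses are not given: they have to be found in the camera images.
- base: Grey cast base that carries the plate and the shims, 170 x 206 x 10 mm slab fixed to the bench; origin at the centre of its underside on the bench top (z = 0). Its +x axis points away from the robot (turned up to 0.3 rad), +y to the left: the sides called far, near, left and right below follow these axes.
- plate: Square bare steel mounting plate, 170 x 170 x 6 mm with a short turned-down rim, on a centre stud over four hidden feet, one per corner. Origin at the centre of its underside, 48 mm above the bench. One foot is about 6.5 mm too short; which one differs each time and cannot be seen. Weak springs hold the plate level while nobody presses it.
- plate_mid (a point): Centre of the plate's top face, 54 mm above the bench; z = the plate's normal. Pressed over the short foot, the plate tips about the other diagonal: that corner dips about 6.5 mm (a wide fingertip sinks about 5 mm) at about 2.5 N, stops hard, and springs back when let go. The other corners give less than 1.5 mm. A masking tape roll lies on the middle.
- corner_far_left (a point): Point on the plate's top face over the far left foot, 20 mm in from both edges, at (65, 65) mm from the plate's centre; it moves with the plate. Press here to test the far left corner.
- corner_far_right (a point): Point on the plate's top face over the far right foot, 20 mm in from both edges, at (65, -65) mm from the plate's centre; it moves with the plate. Press here to test the far right corner.
- corner_near_left (a point): Point on the plate's top face over the near left foot, 20 mm in from both edges, at (-65, 65) mm from the plate's centre; it moves with the plate. Press here to test the near left corner.
- corner_near_right (a point): Point on the plate's top face over the near right foot, 20 mm in from both edges, at (-65, -65) mm from the plate's centre; it moves with the plate. Press here to test the near right corner.
- pad_far_left (a point): Centre of the top face of the ribbed aluminium pad (38 mm along the plate's edge, 44 mm outward, 6 mm thick) of the far left rocker shim, outside the plate's left edge, next to the far left corner; on the base at about (65, 129) mm. Tipped up, the pad's centre is 45 mm above the bench; pressed flat, 33 mm.
- pad_far_right (a point): Centre of the top face of the ribbed aluminium pad (38 mm along the plate's edge, 44 mm outward, 6 mm thick) of the far right rocker shim, outside the plate's right edge, next to the far right corner; on the base at about (65, -129) mm. Tipped up, the pad's centre is 45 mm above the bench; pressed flat, 33 mm.
- pad_near_left (a point): Centre of the top face of the ribbed aluminium pad (38 mm along the plate's edge, 44 mm outward, 6 mm thick) of the near left rocker shim, outside the plate's left edge, next to the near left corner; on the base at about (-65, 129) mm. Tipped up, the pad's centre is 45 mm above the bench; pressed flat, 33 mm.
- pad_near_right (a point): Centre of the top face of the ribbed aluminium pad (38 mm along the plate's edge, 44 mm outward, 6 mm thick) of the near right rocker shim, outside the plate's right edge, next to the near right corner; on the base at about (-65, -129) mm. Tipped up, the pad's centre is 45 mm above the bench; pressed flat, 33 mm.
- shim_far_left (a joint): Angle of the far left rocker shim, rad: 0 = pad tipped up (as found), 0.30 = flat, at its stop. Its hinge lies along base x, 42 mm inboard of the pad's centre. About 6 N on the pad moves it (10 N if it lifts the plate); it stays where it is left. Flat, it raises its foot by 6.8 mm: that fills the gap of a short foot, but tilts the plate over a good one.
- shim_far_right (a joint): Angle of the far right rocker shim, rad: 0 = pad tipped up (as found), 0.30 = flat, at its stop. Its hinge lies along base x, 42 mm inboard of the pad's centre. About 6 N on the pad moves it (10 N if it lifts the plate); it stays where it is left. Flat, it raises its foot by 6.8 mm: that fills the gap of a short foot, but tilts the plate over a good one.
- shim_near_left (a joint): Angle of the near left rocker shim, rad: 0 = pad tipped up (as found), 0.30 = flat, at its stop. Its hinge lies along base x, 42 mm inboard of the pad's centre. About 6 N on the pad moves it (10 N if it lifts the plate); it stays where it is left. Flat, it raises its foot by 6.8 mm: that fills the gap of a short foot, but tilts the plate over a good one.
- shim_near_right (a joint): Angle of the near right rocker shim, rad: 0 = pad tipped up (as found), 0.30 = flat, at its stop. Its hinge lies along base x, 42 mm inboard of the pad's centre. About 6 N on the pad moves it (10 N if it lifts the plate); it stays where it is left. Flat, it raises its foot by 6.8 mm: that fills the gap of a short foot, but tilts the plate over a good one.
- masking_tape: Masking tape roll, 98 x 96 x 25 mm, loose on the middle of the plate, to be left there; origin at the centre of its underside.
- marker: Black marker, about 140 mm long, 18 mm thick, lying on the bench at the left of the base, between and beyond the two left shims, to be left alone; origin at its underside, middle.
- small_carton: Small brown carton, 110 x 77 x 40 mm, on the bench near right, to be left alone; origin at the centre of its underside.
- stapler: Desk stapler, 68 x 149 x 44 mm, on the bench near left, to be left alone; origin at the centre of its underside.
- label_roll: White label roll, 99 x 96 x 60 mm, on the bench far left, to be left alone; origin at the centre of its underside.
- carton_b: Small brown carton, 125 x 74 x 58 mm, on the bench far right, to be left alone; origin at the centre of its underside.
Things that resemble listed ones, but are neither listed nor needed, are in the scene too. There is more than one size of the masking_tape; the job needs the smallest.

How it is judged:
By the outcome, as a careful person would: the job done as asked, in the order asked, and still so for the second after the job is handed in, with the robot touching nothing.
It also fails if it takes over 51 s, if anything falls off the work surface, if the arm or the gripper's body presses on something with over 40 N, if the wrist force passes 120 N, or if a joint passes its speed limit or range.

## Working session

There is one attempt and no reset: what is moved stays moved. The work goes in short steps, Python scripts to look and compute and a tool call to move; the robot and the scene stay as the last step left them, time stands still between calls to the robot, and variables do not carry over. Pictures are saved under pics/ and viewed, and the job is handed in when it is done.

Besides the shell and the picture viewer there is one more tool, called after "Emit:" as name(argument=value, ...), one argument or row to a line, values as JSON. step_arm: Moves the arm, as the interface text tells. Its arguments: {"type":"object","properties":{"plan":{"type":"array"},"squeeze":{"type":"number"}},"required":["plan"]}

```bash
mkdir -p pics; cat > h.py <<'E'
import numpy as np, cv2
from workcell import ctrl, optics
def cap(n,tag):
    p,d=optics.capture(n); np.savez(f'{tag}_{n}.npz',p=p,d=d); cv2.imwrite(f'pics/{tag}_{n}.png',p[:,:,::-1]); return p,d
def cloud(n,d):
    c=optics.camera_params(n); K=np.array([[c['fx'],0,c['cx']],[0,c['fy'],c['cy']],[0,0,1.]])
    v,u=np.mgrid[:400,:640]; x=(u-c['cx'])/c['fx']; y=(v-c['cy'])/c['fy']
    X,Y=x.copy(),y.copy()
    for _ in range(15):
        s=1+c['k1']*(X*X+Y*Y); X=x/s;Y=y/s
    P=np.stack([X*d,Y*d,d,np.ones_like(d)],-1)
    return (P@np.linalg.inv(c['world_to_cam']).T)[...,:3]
E
python3 - <<'E'
from h import *
for n in('top','side'): cap(n,'a')
print(ctrl.get_obs())
for n in('top','side'): print(optics.camera_params(n))
E
```

```text
{'time_s': 0.1, 'qpos': array([ 1.14299463e+00,  4.23747247e-01,  1.63057172e+00,  8.79584913e-06,
        1.08859492e+00, -1.90228072e-02]), 'joint_velocities': array([-0.00012461, -0.00131573, -0.00188902, -0.00085202,  0.00035233,
       -0.00014947]), 'tau': array([ 8.72235687e-04, -5.45621896e+01, -2.74322766e+01,  6.46169577e-02,
        1.88234966e-02,  8.07511668e-06]), 'position': array([248.2290122 , 573.0950853 , 239.00658154]), 'tcp_rot': array([ 0.14306748,  0.69249416, -0.1439773 ,  0.69228179]), 'contact_force': array([-0.15141571, -0.04378829,  0.98632551]), 'torque': array([0.00679439, 0.05013025, 0.07848289]), 'grip_width': 87.784895195025}
{'fx': 420.2488587925056, 'fy': 420.2488587925056, 'cx': 320.84113468379456, 'cy': 199.44959905839005, 'k1': 0.007310638294609747, 'world_to_cam': array([[ 1.22628475e-02, -9.99800218e-01, -1.57843499e-02,
         2.93407899e+01],
       [-9.90322462e-01, -9.96117392e-03, -1.38427585e-01,
         4.48653924e+02],
       [ 1.38242699e-01,  1.73291126e-02, -9.90246766e-01,
         1.36103690e+03],
       [ 0.00000000e+00,  0.00000000e+00,  0.00000000e+00,
         1.00000000e+00]])}
{'fx': 365.0930475462302, 'fy': 365.0930475462302, 'cx': 318.76987153382447, 'cy': 204.38048837216735, 'k1': -0.011429405465179246, 'world_to_cam': array([[-4.96108310e-01,  8.68073033e-01,  1.80486682e-02,
         1.82604982e+02],
       [ 6.96915180e-01,  4.10516911e-01, -5.88034946e-01,
        -2.56534459e+02],
       [-5.17866562e-01, -2.79150632e-01, -8.08634125e-01,
         1.47181652e+03],
       [ 0.00000000e+00,  0.00000000e+00,  0.00000000e+00,
         1.00000000e+00]])}
```

View pics/a_top.png

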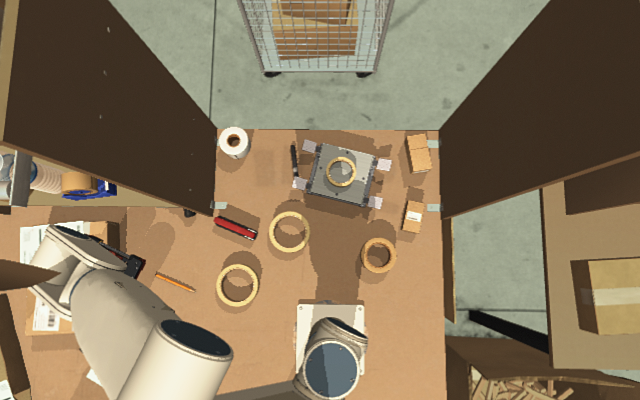

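View pics/a_side.png

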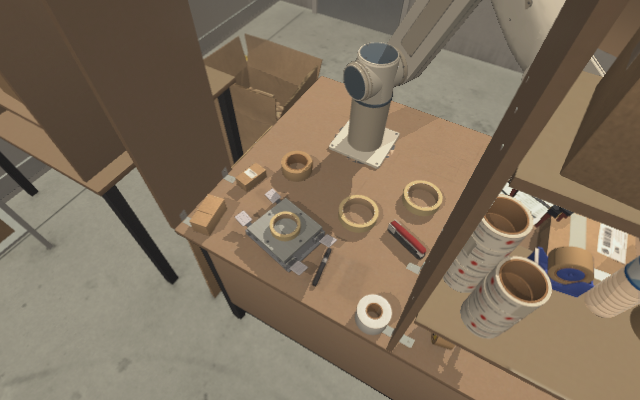

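The top view shows the plate around (343,172) with the tape roll on it, at (341,171), and four light pads at (310,146), (384,164), (300,184) and (374,202). The other rolls lie on the bench at (289,231), (237,286) and (378,255). Next I'll measure the plate.

```bash
python3 - <<'E'
from h import *
z=np.load('a_top.npz');P=cloud('top',z['d'])
sub=P[130:220,285:400].reshape(-1,3)
print(np.histogram(sub[:,2],bins=range(-10,100,5)))
m=(abs(P[...,2]-54)<4); m[:130]=0;m[220:]=0;m[:,:285]=0;m[:,400:]=0
m=cv2.morphologyEx(m.astype(np.uint8),cv2.MORPH_OPEN,np.ones((3,3)))
n,l,s,c=cv2.connectedComponentsWithStats(m); print(s,c)
i=1+np.argmax(s[1:,4]); pts=P[l==i][:,:2].astype(np.float32); print(cv2.minAreaRect(pts), P[l==i][:,2].mean())
# base via pads
import itertools
r=cv2.minAreaRect(pts); a=np.deg2rad(r[2]); 
print(r)
img=cv2.resize(z['p'][120:225,275:410][:,:,::-1],None,fx=5.5,fy=5.5,interpolation=cv2.INTER_CUBIC); cv2.imwrite('pics/crop.png',img)
for (u,v) in [(310,146),(384,164),(300,184),(374,202),(341,158)]: print(u,v,P[v,u].round(1))
# heights around walls: coarse heightmap
E
```

```text
(array([ 427, 3130, 2492,  445,  202,   75,    9,   42,  146,  194,  214,
        410, 1368,  789,   55,   20,   48,  174,   66,    1,    0]), array([-10,  -5,   0,   5,  10,  15,  20,  25,  30,  35,  40,  45,  50,
        55,  60,  65,  70,  75,  80,  85,  90,  95]))
[[     0      0    640    400 254860]
 [   347    149      3      3      9]
 [   337    150      6      7     33]
 [   345    151     14     14     96]
 [   322    155      3      3      9]
 [   326    154      8      8     37]
 [   361    156      8      9     42]
 [   318    159      9     11     67]
 [   342    162      3      3      9]
 [   332    165     18     15    140]
 [   356    166     13     14    133]
 [   317    171     13     16    112]
 [   330    173      3      4     12]
 [   343    177      5      5     20]
 [   348    178     18     14    113]
 [   313    184      7      9     45]
 [   327    187     20     11    140]
 [   321    190      5      5     22]
 [   346    192     17     12    101]] [[319.39684925 199.60421408]
 [348.         150.        ]
 [339.42424242 152.96969697]
 [352.625      156.77083333]
 [323.         156.        ]
 [328.91891892 156.83783784]
 [364.64285714 160.35714286]
 [322.05970149 164.26865672]
 [343.         163.        ]
 [340.23571429 170.73571429]
 [361.81954887 171.94736842]
 [322.66964286 179.42857143]
 [331.         174.5       ]
 [345.2        179.2       ]
 [356.51327434 184.76106195]
 [315.84444444 187.93333333]
 [336.54285714 192.51428571]
 [322.77272727 191.90909091]
 [354.36633663 197.54455446]]
((536.0906982421875, -28.504493713378906), (57.23960494995117, 46.1568603515625), 86.25489807128906) 54.083843138814274
((536.0906982421875, -28.504493713378906), (57.23960494995117, 46.1568603515625), 86.25489807128906)
310 146 [626.6  72.6  44.1]
384 164 [ 566.7 -173.4   46.5]
300 184 [497.3 103.6  44.7]
374 202 [ 440.6 -140.6   38.3]
341 158 [578.9 -30.3  75. ]
```

View pics/crop.png

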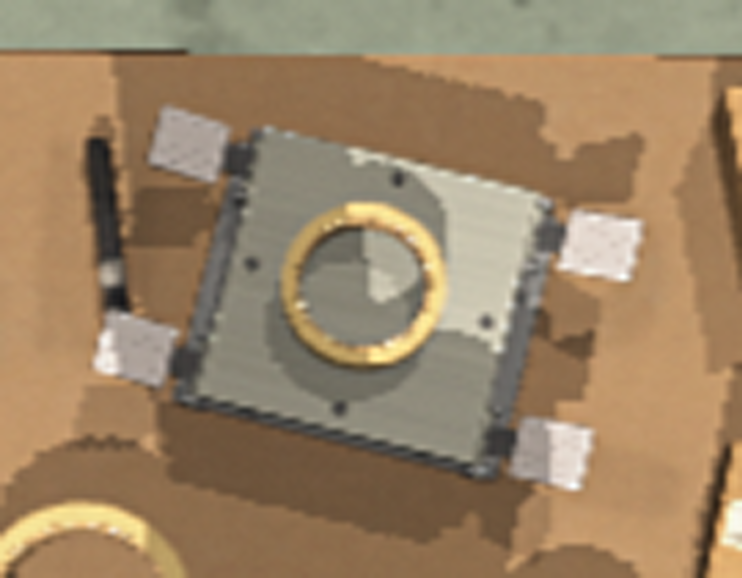

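```bash
cat >> h.py <<'E'
def ray(n,u,v,z):
    c=optics.camera_params(n); x=(u-c['cx'])/c['fx']; y=(v-c['cy'])/c['fy'];X,Y=x,y
    for _ in range(15):
        s=1+c['k1']*(X*X+Y*Y); X=x/s;Y=y/s
    T=np.linalg.inv(c['world_to_cam']); o=T[:3,3]; d=T[:3,:3]@np.array([X,Y,1.])
    return o+d*(z-o[2])/d[2]
def proj(n,p):
    c=optics.camera_params(n); q=c['world_to_cam']@np.append(p,1); X,Y=q[0]/q[2],q[1]/q[2]; s=1+c['k1']*(X*X+Y*Y)
    return np.array([c['fx']*X*s+c['cx'],c['fy']*Y*s+c['cy']])
E
python3 - <<'E'
from h import *
from scipy.optimize import least_squares
obs=[((189,143),(65,129,45)),((138,347),(-65,129,45)),((600,245),(65,-129,45)),((552,453),(-65,-129,45)),
((262,127),(85,85,54)),((550,200),(85,-85,54)),((185,396),(-85,85,54)),((490,468),(-85,-85,54))]
px=[((a+.5)/5.5+275-.5,(b+.5)/5.5+120-.5) for (a,b),_ in obs]
W=[ray('top',*p,m[2])[:2] for p,(_,m) in zip(px,obs)]
def R(t): return np.array([[np.cos(t),-np.sin(t)],[np.sin(t),np.cos(t)]])
f=lambda q: np.concatenate([q[:2]+R(q[2])@np.array(m[:2])-w for w,(_,m) in zip(W,obs)])
r=least_squares(f,[530,-30,-.2]); print(r.x, r.fun.reshape(-1,2).round(1))
np.save('pose.npy',r.x)
x=r.x
z=np.load('a_top.npz'); im=cv2.resize(z['p'][120:225,275:410][:,:,::-1],None,fx=5.5,fy=5.5,interpolation=cv2.INTER_CUBIC)
zs=np.load('a_side.npz'); ims=cv2.resize(zs['p'][175:290,215:350][:,:,::-1],None,fx=5,fy=5,interpolation=cv2.INTER_CUBIC)
for m in [(65,129,45),(-65,129,45),(65,-129,45),(-65,-129,45),(85,85,54),(85,-85,54),(-85,85,54),(-85,-85,54),(65,65,54),(65,-65,54),(-65,65,54),(-65,-65,54)]:
    p=np.append(x[:2]+R(x[2])@np.array(m[:2]),m[2]); print(m,p.round(1))
    u,v=proj('top',p); cv2.circle(im,(int((u+.5-275)*5.5),int((v+.5-120)*5.5)),4,(0,0,255),1)
    u,v=proj('side',p); cv2.circle(ims,(int((u+.5-215)*5),int((v+.5-175)*5)),4,(0,0,255),1)
cv2.imwrite('pics/c2.png',im);cv2.imwrite('pics/c2s.png',ims)
o=ctrl.get_obs(); from scipy.spatial.transform import Rotation as Ro
M=Ro.from_quat(o['tcp_rot']).as_matrix(); print(M.round(4))
E
```

```text
[ 5.32906375e+02 -3.43325540e+01 -2.38583769e-01] [[-1.2 -0.4]
 [-1.4  1.7]
 [-1.  -2.5]
 [-0.7 -1.3]
 [ 0.  -3.5]
 [ 3.6  4.6]
 [-0.3 -7.2]
 [ 0.8  8.6]]
(65, 129, 45) [626.6  75.7  45. ]
(-65, 129, 45) [500.2 106.4  45. ]
(65, -129, 45) [ 565.6 -175.    45. ]
(-65, -129, 45) [ 439.3 -144.3   45. ]
(85, 85, 54) [635.6  28.2  54. ]
(85, -85, 54) [ 595.4 -137.    54. ]
(-85, 85, 54) [470.4  68.3  54. ]
(-85, -85, 54) [430.2 -96.8  54. ]
(65, 65, 54) [611.4  13.5  54. ]
(65, -65, 54) [ 580.7 -112.9   54. ]
(-65, 65, 54) [485.1  44.2  54. ]
(-65, -65, 54) [454.4 -82.1  54. ]
[[-6.000e-04  3.975e-01  9.176e-01]
 [-1.200e-03  9.176e-01 -3.975e-01]
 [-1.000e+00 -1.300e-03 -0.000e+00]]
```

View pics/c2.png

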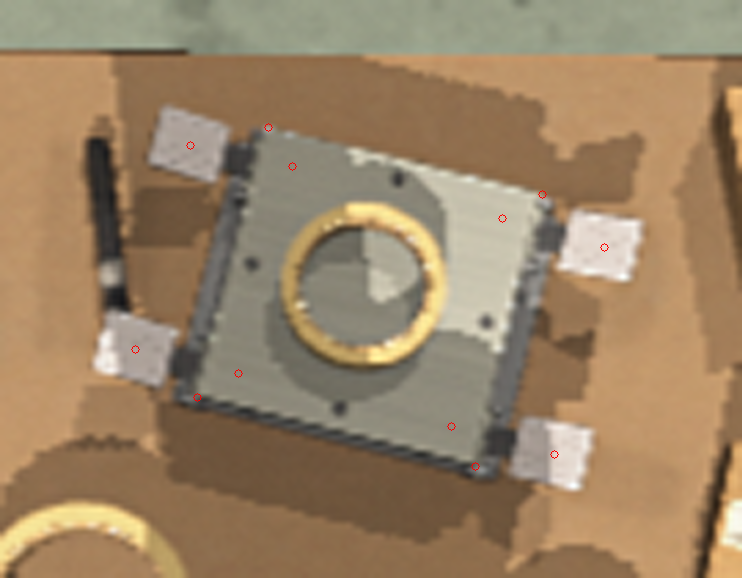

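View pics/c2s.png

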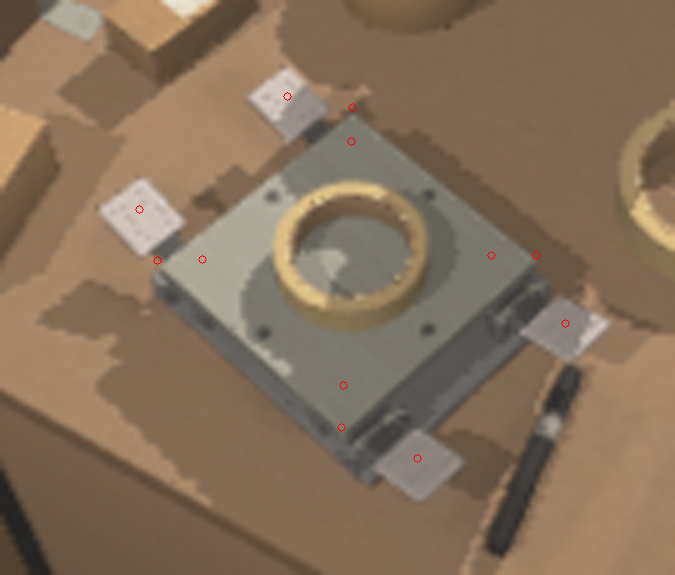

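```bash
python3 - <<'E'
from h import *
for n in('top','side'):
    P=cloud(n,np.load(f'a_{n}.npz')['d']); d=np.load(f'a_{n}.npz')['d']; Q=P[d>0]
    print(n); H,_,_=np.histogram2d(Q[:,0],Q[:,1],bins=[range(100,801,50),range(-450,701,50)]) 
    ix=((Q[:,0]-100)//50).astype(int); iy=((Q[:,1]+450)//50).astype(int); ok=(ix>=0)&(ix<14)&(iy>=0)&(iy<23)
    M=np.full((14,23),-1.); np.maximum.at(M,(ix[ok],iy[ok]),Q[ok][:,2])
    print('y  ',*[f'{y:5d}' for y in range(-450,700,50)])
    for i in range(14): print(100+50*i,*[f'{v:5.0f}' for v in M[i]])
E
```

```text
top
y    -450  -400  -350  -300  -250  -200  -150  -100   -50     0    50   100   150   200   250   300   350   400   450   500   550   600   650
100    -1     8     6     8     8     8    11    15   347   357    17   863   885   885   868   811   772   725   638     7     7    -1    -1
150    -1     6     6     8     7     6     9     8     9     9     6     7   882   882   832   793   756   715   670   634   608     7    -1
200    -1     5     7     8    44    53    53    51     9     8     9     7     8    33    40   740   733   697   772   773   712   568     2
250    -1     5     6     8    54    55    53    53     7    10    39    42    38     8     8     9     7   638   635   612   584   565     7
300    -1     6     8    43    39    56    55     7     8     8    39    35    41    39    48    48     6   886     9   584   580   345     7
350    -1   908     6    46    45     6     7     8     6     7    38    41    39    37    42    47   930   930   267   267   266   268   266
400    -1   914    40    46    45    56    51    60    59     7     7    40    36     9    11     9   
[... 2468 characters left out ...]
   694    61    62     2    53    58    81    82    81    41    17     4     3     3    60   879   737   846   502   455   265   265
600    -1   714    60    61    54     3    55    57    58    58    52    47     3     6    62    63   898   737   857   455   456   266   265
650    -1   733    58    60    61     3     5     3     6     4    46     4     4     4    64    62   918   922   862   800   726   266   265
700    -1   733     4     2    -1    -1     3     2     2     4     2     3    -0     1     1     2   914   922    -1    -0     2     4    -1
750    -1    -1    -1    -1    -1    -1    -1    -1    -1    -1    -1    -1    -1    -1    -1    -1    -1    -1    -1    -1    -1    -1    -1
```

Emit:
step_arm(
  plan=[
    [[0,-3,1.7,-1.2,-1],[0,-6,3.3,-2.4,-1],[0,-9,5,-3.6,-1],[0,-12,6.7,-4.8,-1],[0,-15,8.3,-6,-1],[0,-18,10,-7.2,-1],[0,-21,11.7,-8.4,-1],[0,-24,13.3,-9.7,-1],[0,-24,13.3,-9.7,-1]],
  ],
  squeeze=10,
)

```text
time_s: 1.0
position: [274.0, 296.5, 238.8]
tcp_rot: [0.084, 0.703, -0.086, 0.701]
contact_force: [0.4, 0.3, -0.4]
grip_width: 19.4
```

```bash
cat >> h.py <<'E'
from scipy.spatial.transform import Rotation as Ro
def to(x,y,z):
    o=ctrl.get_obs(); M=Ro.from_quat(o['tcp_rot']).as_matrix()
    print('pos',o['position'].round(2),'az_y',np.degrees(np.arctan2(M[1,1],M[0,1])).round(2),'F',o['contact_force'].round(2),'T',o['torque'].round(2),'g',round(o['grip_width'],1),'t',o['time_s'])
    t=M.T@(np.array([x,y,z])-o['position']); print('shift cm',(t/10).round(2)); return t/10
E
python3 -c "
from h import *
to(485.1,44.2,100)"
```

```text
pos [273.99 296.54 238.82] az_y 76.18 F [ 0.4   0.31 -0.44] T [ 0.   -0.02  0.04] g 19.4 t 1.0
shift cm [ 13.93 -19.41  26.54]
```

Emit:
step_arm(
  plan=[
    [[0.4,-2.4,3.3,0,-1],[1.7,-4.9,6.6,0,-1],[3.4,-7.3,10,0,-1],[5.2,-9.7,13.3,0,-1],[6.9,-12.1,16.6,0,-1],[8.7,-14.5,19.9,0,-1],[10.4,-17,23.2,0,-1],[12.2,-19.4,26.5,0,-1],[13.9,-19.4,26.5,0,-1],[13.9,-19.4,26.5,0,-1]],
  ],
)

```text
time_s: 2.0
position: [484.1, 43.7, 98.1]
tcp_rot: [0.084, 0.704, -0.087, 0.7]
contact_force: [0.1, -0.1, 0.4]
grip_width: 0.3
```

```bash
python3 -c "
from h import *
p,d=cap('top','b');p2,d=cap('side','b2')
a=cv2.resize(p[120:225,275:410],(720,560));cv2.imwrite('pics/b_c.png',a[:,:,::-1])
a=cv2.resize(p2[135:290,215:390],(700,600));cv2.imwrite('pics/b_s.png',a[:,:,::-1])
to(485.1,44.2,71)"
```

```text
pos [484.29  44.79  99.94] az_y 76.18 F [ 0.44 -0.04  0.07] T [-0.   -0.    0.01] g 0.2 t 2.1
shift cm [ 2.89 -0.03  0.1 ]
```

View pics/b_s.png

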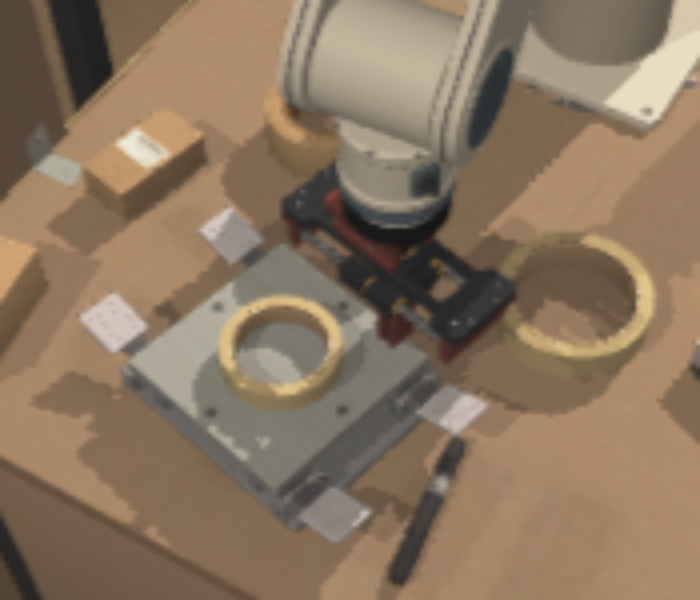

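The side view shows the closed fingertips at (392,335), above the near left corner and clear of the tape and the pads. I'll descend from here.

Emit:
step_arm(
  plan=[
    [[1,0,0.1,0,-1],[2,0,0.1,0,-1],[2.4,0,0.1,0,-1],[2.6,0,0.1,0,-1],[2.8,0,0.1,0,-1],[2.9,0,0.1,0,-1],[3.0,0,0.1,0,-1],[3.1,0,0.1,0,-1],[3.1,0,0.1,0,-1]],
  ],
)

```text
time_s: 3.0
position: [485.3, 44.7, 70.9]
tcp_rot: [0.084, 0.703, -0.086, 0.701]
contact_force: [-7.6, 2.3, 26.8]
grip_width: 0.9
```

```bash
python3 -c "
from h import *
to(485.1,44.2,68)"
```

```text
pos [485.25  44.68  70.9 ] az_y 76.17 F [-7.62  2.27 26.77] T [ 0.23  1.27 -0.01] g 0.9 t 3.0
shift cm [ 0.29 -0.05 -0.  ]
```

Near left gave 27 N with the TCP at z 70.9, so the tip sits at the undeflected plate height. It's firm. Near right is next.

```bash
python3 -c "
from h import *
to(454.4,-82.1,110);to(454.4,-82.1,70)"
```

```text
pos [485.25  44.68  70.9 ] az_y 76.17 F [-7.62  2.27 26.77] T [ 0.23  1.27 -0.01] g 0.9 t 3.0
shift cm [ -3.86 -13.06   0.03]
pos [485.25  44.68  70.9 ] az_y 76.17 F [-7.62  2.27 26.77] T [ 0.23  1.27 -0.01] g 0.9 t 3.0
shift cm [  0.14 -13.05   0.03]
```

Emit:
step_arm(
  plan=[
    [[-2,0,0,0,-1],[-4,0,0,0,-1],[-4,-3.3,0,0,-1],[-4,-6.6,0,0,-1],[-4,-9.8,0,0,-1],[-4,-13.1,0,0,-1],[-3,-13.1,0,0,-1],[-1.5,-13.1,0,0,-1],[-0.7,-13.1,0,0,-1],[-0.7,-13.1,0,0,-1]],
  ],
)

```text
time_s: 4.0
position: [453.2, -82.0, 77.4]
tcp_rot: [0.084, 0.704, -0.086, 0.7]
contact_force: [-0.6, -0.2, -0.7]
grip_width: 0.3
```

```bash
python3 -c "
from h import *
to(454.4,-82.1,69)"
```

```text
pos [453.23 -81.96  77.36] az_y 76.19 F [-0.58 -0.24 -0.68] T [ 0.04 -0.04 -0.01] g 0.3 t 4.0
shift cm [0.84 0.02 0.12]
```

Emit:
step_arm(
  plan=[
    [[0.3,0,0.1,0,-1],[0.5,0,0.1,0,-1],[0.6,0,0.1,0,-1],[0.7,0,0.1,0,-1],[0.8,0,0.1,0,-1],[0.85,0,0.1,0,-1],[0.85,0,0.1,0,-1]],
  ],
)

```text
time_s: 4.7
position: [454.5, -82.0, 70.8]
tcp_rot: [0.084, 0.703, -0.086, 0.701]
contact_force: [-5.6, 2.7, 27.7]
grip_width: 0.3
```

```bash
python3 -c "
from h import *
to(580.7,-112.9,110);to(580.7,-112.9,77)"
```

```text
pos [454.51 -82.01  70.82] az_y 76.2 F [-5.57  2.75 27.67] T [0.52 1.1  0.01] g 0.3 t 4.7
shift cm [-3.97 -0.   12.98]
pos [454.51 -82.01  70.82] az_y 76.2 F [-5.57  2.75 27.67] T [0.52 1.1  0.01] g 0.3 t 4.7
shift cm [-6.700e-01  1.000e-02  1.299e+01]
```

Near right is firm too (28 N at z 70.8). Far right next.

Emit:
step_arm(
  plan=[
    [[-2,0,0,0,-1],[-4,0,0,0,-1],[-4,0,3.3,0,-1],[-4,0,6.6,0,-1],[-4,0,9.8,0,-1],[-4,0,13,0,-1],[-3,0,13,0,-1],[-1.5,0,13,0,-1],[-0.7,0,13,0,-1],[-0.7,0,13,0,-1]],
  ],
)

```text
time_s: 5.7
position: [578.2, -112.4, 75.3]
tcp_rot: [0.084, 0.705, -0.086, 0.699]
contact_force: [0.4, 0.2, -0.2]
grip_width: 0.5
```

```bash
python3 -c "
from h import *
to(580.7,-112.9,69)"
```

```text
pos [ 578.21 -112.38   75.34] az_y 76.21 F [ 0.44  0.19 -0.23] T [-0.01  0.04  0.04] g 0.5 t 5.7
shift cm [0.63 0.01 0.26]
```

Emit:
step_arm(
  plan=[
    [[0.1,0,0.2,0,-1],[0.3,0,0.2,0,-1],[0.4,0,0.2,0,-1],[0.5,0,0.2,0,-1],[0.6,0,0.2,0,-1],[0.65,0,0.2,0,-1],[0.65,0,0.2,0,-1]],
  ],
)

```text
time_s: 6.4
position: [580.2, -112.9, 69.0]
tcp_rot: [0.084, 0.705, -0.086, 0.699]
contact_force: [-0.7, -0.7, 1.9]
grip_width: 0.8
```

```bash
python3 -c "
from h import *
to(611.4,13.5,110);to(611.4,13.5,77)"
```

```text
pos [ 580.23 -112.92   68.97] az_y 76.21 F [-0.67 -0.74  1.94] T [-0.04  0.01 -0.03] g 0.8 t 6.4
shift cm [-4.15 13.   -0.02]
pos [ 580.23 -112.92   68.97] az_y 76.21 F [-0.67 -0.74  1.94] T [-0.04  0.01 -0.03] g 0.8 t 6.4
shift cm [-8.500e-01  1.302e+01  1.000e-02]
```

Far right gives: only 1.9 N at z 69.0. I'll press further to the stop to confirm.

Emit:
step_arm(
  plan=[
    [[0.1,0,0,0,-1],[0.2,0,0,0,-1],[0.3,0,0,0,-1],[0.4,0,0,0,-1],[0.4,0,0,0,-1]],
  ],
)

```text
time_s: 6.9
position: [580.4, -113.0, 66.2]
tcp_rot: [0.084, 0.705, -0.086, 0.699]
contact_force: [-3.3, -1.0, 14.9]
grip_width: 0.3
```

```bash
python3 -c "
from h import *
to(611.4,13.5,110);to(611.4,13.5,77)"
```

```text
pos [ 580.4  -113.     66.16] az_y 76.21 F [-3.35 -1.02 14.9 ] T [0.23 0.86 0.04] g 0.3 t 6.9
shift cm [-4.43 13.01 -0.04]
pos [ 580.4  -113.     66.16] az_y 76.21 F [-3.35 -1.02 14.9 ] T [0.23 0.86 0.04] g 0.3 t 6.9
shift cm [-1.130e+00  1.302e+01 -1.000e-02]
```

The far right corner sank about 5 mm at roughly 2 N, then stopped hard (15 N at z 66.2). That's the short foot, so I'll press the far right pad.

Emit:
step_arm(
  plan=[
    [[-0.5,0,0,0,-1],[-2,0,0,0,-1],[-4,0,0,0,-1],[-4,-2.2,0,0,-1],[-4,-4.4,0,0,-1],[-4,-6.4,0,0,-1],[-3,-6.4,0,0,-1],[-1.5,-6.4,0,0,-1],[-1.2,-6.4,0,0,-1],[-1.2,-6.4,0,0,-1]],
  ],
)

```text
time_s: 7.9
position: [564.5, -174.0, 77.0]
tcp_rot: [0.084, 0.706, -0.085, 0.698]
contact_force: [-0.2, 0.6, -0.5]
grip_width: 0.3
```

```bash
python3 -c "
from h import *
p,d=cap('top','c');p2,d=cap('side','c2')
a=cv2.resize(p[120:225,275:410],(720,560));cv2.imwrite('pics/c_c.png',a[:,:,::-1])
a=cv2.resize(p2[135:290,215:390],(700,600));cv2.imwrite('pics/c_s.png',a[:,:,::-1])
to(565.6,-175,50)"
```

```text
pos [ 565.33 -174.39   78.07] az_y 76.26 F [-1.33  0.26 -0.58] T [ 0.03  0.02 -0.01] g 0.5 t 8.0
shift cm [ 2.81 -0.04  0.06]
```

View pics/c_s.png

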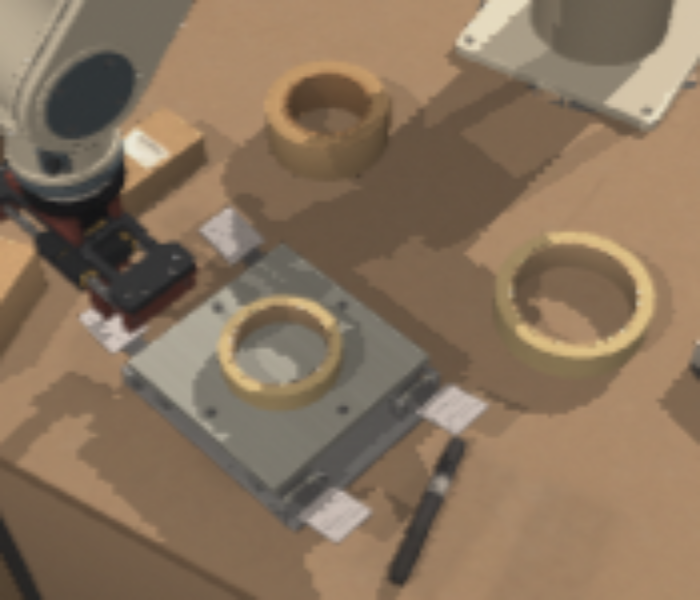

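The fingertips are over the far right pad at (112,325). The tape hasn't moved. Pressing down in stages.

Emit:
step_arm(
  plan=[
    [[0.7,0,0.1,0,-1],[1.1,0,0.1,0,-1],[1.4,0,0.1,0,-1],[1.7,0,0.1,0,-1],[2.0,0,0.1,0,-1],[2.3,0,0.1,0,-1],[2.5,0,0.1,0,-1],[2.7,0,0.1,0,-1],[2.7,0,0.1,0,-1]],
  ],
)

```text
time_s: 8.9
position: [566.4, -175.6, 51.5]
tcp_rot: [0.083, 0.705, -0.086, 0.699]
contact_force: [-1.4, -2.6, 4.3]
grip_width: 0.9
```

```bash
python3 -c "
from h import *
to(565.6,-175,49)"
```

```text
pos [ 566.39 -175.57   51.52] az_y 76.26 F [-1.35 -2.61  4.32] T [-0.47  0.18  0.03] g 0.9 t 8.9
shift cm [ 0.25  0.04 -0.09]
```

Emit:
step_arm(
  plan=[
    [[0.1,0,0,0,-1],[0.2,0,0,0,-1],[0.3,0,0,0,-1],[0.4,0,0,0,-1],[0.4,0,0,0,-1]],
  ],
)

```text
time_s: 9.4
position: [566.6, -175.8, 49.8]
tcp_rot: [0.083, 0.705, -0.086, 0.699]
contact_force: [-6.9, 2.0, 24.6]
grip_width: 0.5
```

```bash
python3 -c "
from h import *
to(565.6,-175,49)"
```

```text
pos [ 566.56 -175.76   49.83] az_y 76.26 F [-6.93  1.98 24.59] T [0.24 1.33 0.04] g 0.5 t 9.4
shift cm [ 0.08  0.05 -0.11]
```

Hard stop at tip z 32.8 (25 N), which matches flat. Retracting up, then away.

Emit:
step_arm(
  plan=[
    [[-0.5,0,0,0,-1],[-2,0,0,0,-1],[-5,0,0,0,-1],[-8,0,0,0,-1],[-11,0,0,0,-1],[-14,0,0,0,-1],[-15,0,-4,0,-1],[-15,0,-8,0,-1],[-15,0,-12,0,-1],[-15,0,-16,0,-1]],
  ],
)

```text
time_s: 10.4
position: [410.8, -136.8, 201.4]
tcp_rot: [0.083, 0.704, -0.086, 0.7]
contact_force: [1.5, 0.6, -0.2]
grip_width: 0.4
```

Emit:
step_arm(
  plan=[
    [[0,0,-2,0,-1],[0,0,-3,0,-1],[0,0,-3,0,-1]],
  ],
)

```text
time_s: 10.7
position: [381.3, -129.6, 202.1]
tcp_rot: [0.083, 0.704, -0.086, 0.7]
contact_force: [0.2, -0.5, -0.7]
grip_width: 0.5
```

```bash
python3 -c "
from h import *
p,d=cap('top','d');p2,d2=cap('side','d2')
a=cv2.resize(p[120:225,275:410],(720,560));cv2.imwrite('pics/d_c.png',a[:,:,::-1])
a=cv2.resize(p2[135:290,215:390],(700,600));cv2.imwrite('pics/d_s.png',a[:,:,::-1])
to(565.6,-175,50)
x=np.load('pose.npy');c,s=np.cos(x[2]),np.sin(x[2])
for n,D,nm in(('top',d,'a_top'),('side',d2,'a_side')):
  P=cloud(n,D);P0=cloud(n,np.load(nm+'.npz')['d'])
  for lab,a,b in(('FL',65,129),('FR',65,-129),('NL',-65,129),('NR',-65,-129),('cFL',68,68),('cFR',68,-68),('cNL',-68,68),('cNR',-68,-68)):
    w=x[:2]+[c*a-s*b,s*a+c*b]
    f=lambda Q:np.median(Q[np.hypot(Q[...,0]-w[0],Q[...,1]-w[1])<13][:,2])
    print(n,lab,f(P0).round(1),f(P).round(1))
"
```

```text
pos [ 383.14 -130.18  202.15] az_y 76.26 F [ 0.11 -0.07  0.33] T [ 0.02 -0.02 -0.03] g 0.4 t 10.8
shift cm [15.14  0.05 18.85]
top FL 44.5 42.7
top FR 46.4 33.2
top NL 44.1 45.7
top NR 45.5 nan
top cFL 54.8 54.4
top cFR 54.4 53.7
top cNL 53.1 54.7
top cNR 53.6 512.1
side FL 39.7 40.8
side FR 44.0 30.8
side NL 42.8 43.4
side NR 43.0 44.0
side cFL 51.9 53.2
side cFR 52.2 53.5
side cNL 53.1 53.4
side cNR 53.1 488.9
  return _methods._mean(a, axis=axis, dtype=dtype,
  ret = ret.dtype.type(ret / rcount)
```

View pics/d_s.png

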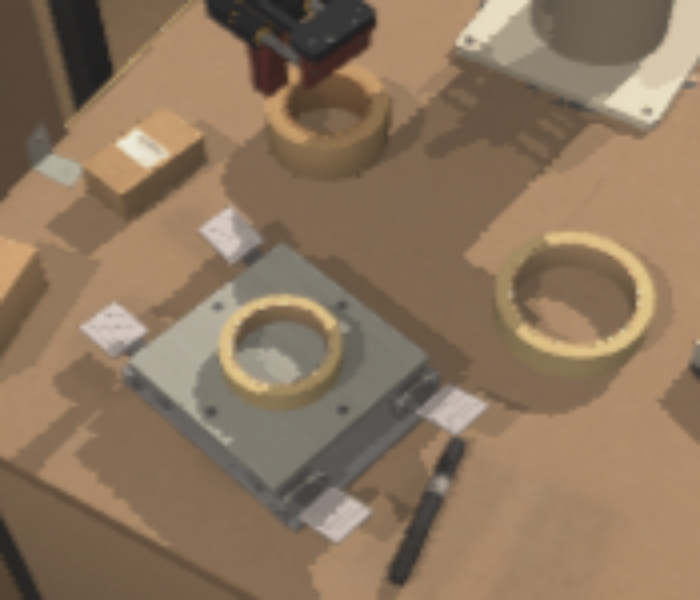

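View pics/d_c.png

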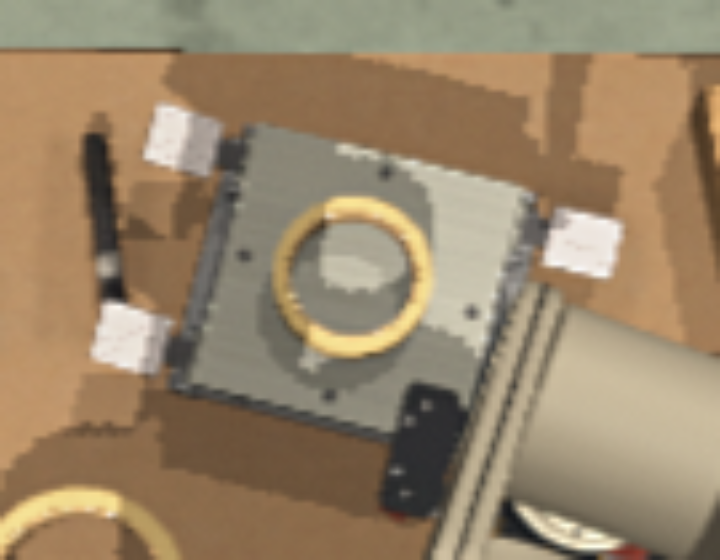

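Only the far right pad went down: it dropped about 13 mm, to z of about 33. The other three pads are still up, the plate is level, and the tape and marker haven't moved. The robot is touching nothing.

```bash
python3 -c "
from h import *
print(ctrl.sign_off())"
```

```text
the job is handed in; nothing more can be done
None
```

The far right foot was the short one, and I pressed its shim pad flat; the job was handed in at about 10.8 s.

**Corner tests:** Near left and near right were firm, at about 27 N with no sinking. Far right sank about 5 mm at roughly 2 N, then stopped hard at 15 N. I did not test far left, because the giving corner had been found.

**Shim:** I pressed the far right pad to its hard stop, with the fingertips at z 32.8 mm and 25 N.

**Last checks:**
- **Far right pad:** it measured 33 mm high in the top view and 31 mm in the side view, down from about 46 and 44 mm.
- **Other pads:** the other three are still up. The arm hid near right in the top view, so I checked it from the side only.
- **Plate:** it reads level at the three corners that could be measured. Near right was hidden by the arm in both views.
- **Surroundings:** the tape roll and marker are in place. The arm was clear and touching nothing.
- **Not done:** I did not press the far right corner again after shimming, so as not to disturb the shim.

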